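# Tip the fixings tray into the catch tub

## Robot

A 6-joint arm with a two-finger parallel gripper is mounted at the origin on the work surface. World frame = base frame: x ahead of the robot, y to its left, z up, the work surface at z = 0. Lengths are in m, angles in degrees, forces in N, time in s.
With the tool pointing down it reaches from about 0.375 to 0.75 m from the base axis. Payload 9 kg.
Tool frame: the origin (TCP) lies at the very end of the fingers, on their centre line; the grasp point (between the pads) lies 19 mm behind it (manip.hold_point_z is the distance from the TCP to the grasp point, in m); z points along the fingers, y is the line along which they close (so a half turn about z gives the same grasp; the last joint's range is limited). The gripper opens to 85 mm and grips with 20 to 120 N. Pads are 22 mm wide; open, the fingers measure 114 mm over their backs; the gripper's body (76 mm by 85 mm) begins 54 mm behind the grasp point. The pads swing forward as they close: fully open they stand 13 mm farther back than shut.
Start: joints at [59.376, 5.964, 5.575, 89.605, 0, 77.527], TCP at [0.187, 0.57, 0.231] pointing down, gripper open.
Joint ranges: [-171.21, 171.21], [-48.23, 106.86], [-62.78, 66.21], [-105.2, 120.99], [-86.42, 89.51], [-180, 180]. Speed limits (degrees/s): [127.2, 127.2, 147.25, 180, 180, 180].

## Interface

Orientations are given as [roll, pitch, yaw] about the fixed x, y, z axes, in that order (R = Rz(yaw) Ry(pitch) Rx(roll)).
In Python, from station import manip gives the robot as it stands. The module is installed in compiled form; this text tells all that it offers.
- The arm moves only by the tool jog_arm, never from a script. Its argument "plan" is a list of rows, each a list of 3 entries, a list of its own where there are three numbers: the shift along the world's x, y, z in mm, then the turn, a rotation vector about the world's x, y, z in rad, then the opening, from 0 (shut) to 1 (fully open). A call has 1 to 8 rows; each row shifts and turns the commanded pose from where the row before left it; what a row does not reach is not made up. A row lasts 1/8 s, in which the tool goes at most 62.5 mm and 10.7 degrees, less where a joint would pass 70% of its speed; a pose out of reach is approached as far as the arm can. A call with a gripper value outside its range is refused whole. The fingers move at their own pace and stop on an object; "newtons" is the grip in N (left out, the last holds). Time passes only in rows, so rows that do not move let the fingers close. It gives the time, the measured TCP pose, the force, the opening and the grip force at its end, in the units of the state.
- manip.state(): the state, without advancing time (a new reading comes with each control period).
- manip.read_camera(name): name is "side" or "top"; returns (picture, depth): 420x560x3 uint8, red, green, blue; 420x560 float32, m along the optical axis (not along the pixel's ray), 0 where there is no reading.
- manip.camera_info(name): a dict with "fov_y" (degrees; the focal length in pixels is half the picture's height over the tangent of half this angle, whatever the lens; pixels are square), "cx", "cy" (the principal point, pixels), "k1" (the pictures are not rectified: a ray, as slopes to the right and down, at radius r is drawn at 1 + k1 r^2 times it, then the intrinsics apply), "world_to_cam" (4x4, takes a point from world to camera coordinates). Camera axes: x right, y down, z forward; pixel columns grow to the right and rows downward; lengths in m; the calibration is good to about 2 mm. A picture is of the moment at which its call begins. camera_info takes no time and is no camera call.
- manip.sign_off(): hands the job in; it is judged then, once.
The state is a dict: "time": time; "joints": joint angles; "qd": joint speeds; "tau": joint torques, N m; "ee_pos": TCP position; "tcp_rot": TCP orientation; "contact_force": force on the tool from outside, world axes, zero at the start; "ft_torque": the same for the moment, N m; "grip_width": finger opening in m; "finger_force": force on a finger pad.
Only numpy, scipy, OpenCV 4.12 (cv2) and the standard library are available. Lean on these libraries where they do the work, as an engineer would, in place of code of your own. Each camera call takes 0.05 s, during which the arm holds its last target. There are 200 camera calls.

## Task

Slide the black tub along the bench by its grip fin until it sits squarely and fully home against the foot bar of the tipping-tray stand, centred under the tray's open end, and let it go. Then slowly push the tray's press bar down until the tray bears on its hidden stop, lean on it there with about 15 N for a second (never more than 25 N) so that the four steel fixings slide off into the tub, and finally push the raised rear ledge down gently until the tray is level on its rest again. Do not touch the fixings, do not jam the tub against the stand, and leave everything else on the bench where it is.

Things in the scene. Friction and masses are not known exactly. Their poses are not given: they have to be found in the camera images.
- stand: dark steel stand, fixed to the bench, carrying the tipping tray; origin on the bench under the hinge; y axis (level) points to the tray's open end, x along the hinge, z up. Hinge 150 mm above the bench. Two side cheeks (x = +-72 to +-80 mm, y = +-25 mm) rise to 162 mm. A rubber post under the closed end is the tray's rest
- foot_bar (a point): middle of the front face of the stand's foot bar, 83 mm in front of the hinge (stand's +y), 15 mm above the bench; the bar is 170 mm long in x and 30 mm high. The tub's near wall is to bear flat on this face; with the tub home and centred, the centre of its grip fin is 162 mm straight out (+y) from here
- tray (a joint): tray angle, rad: 0 = level on its rubber rest, growing as the open end goes down. Stiff hinge (0.5 N m friction): it stays where left. The fixings slide off by themselves beyond 0.23 to 0.40 rad. A rubber-headed stop screw under the front half, set to an unmeasured height, stops the tray somewhere between 0.45 and 0.70 rad
- hinge (a point): middle of the tray's hinge line. The tray is an open aluminium trough, 128 mm wide in x, from 135 mm behind the hinge (closed end) to 125 mm in front of it (open end, no end wall); walls 4 mm, floor 4 mm below the hinge, side walls to 26 mm above it
- press_bar (a point): centre of the top face of the flat press bar across the tray's open end (128 mm in x, 30 mm in y, 6 mm thick); 100 mm in front of the hinge and 30 mm above it when level (180 mm above the bench); turns with the tray. Pushing it down takes about 4 to 11 N before the stop is met, then it rises by some 3 to 7 N per mm
- rear_ledge (a point): centre of the top face of the flat ledge at the tray's closed end (128 mm in x, 32 mm in y, 6 mm thick); 150 mm behind the hinge and 30 mm above it when level (180 mm above the bench); turns with the tray, rising as the open end sinks. Pushing it down takes about 1 to 5 N until the tray is home on its rubber rest, then it rises by some 3 to 7 N per mm
- tub_fin (a point): centre of the tub's grip fin, an upright black plate 14 mm thick (x), 42 mm long (y), 50 mm high, jutting out of the tub's far wall along +y; 25 mm above the bench, 92 mm in y from the tub's centre. The tub is an open black plastic box 150 (x) by 140 (y) by 45 mm high, walls 4 mm, 0.25 to 0.5 kg; it slides loose on the bench with 1 to 4 N
- nut_a_mid (a point): steel hex nut, 33 mm over its corners, 16 mm high; this point is its centre; it starts lying in the closed half of the tray
- nut_b_mid (a point): steel hex nut, 33 mm over its corners, 16 mm high; this point is its centre; it starts lying in the closed half of the tray
- plate_a_mid (a point): square steel plate washer, 38 by 38 by 6 mm; this point is its centre; it starts lying in the closed half of the tray
- plate_b_mid (a point): square steel plate washer, 38 by 38 by 6 mm; this point is its centre; it starts lying in the closed half of the tray
- tape_roll: bystander: roll of brown tape lying flat, 80 mm diameter, 25 mm high, origin under its centre
- screwdriver: bystander: screwdriver lying on the bench, origin under its middle, shaft along its x
- tape_measure: bystander: tape measure standing, 70 by 40 by 60 mm high, origin under its centre
- hammer: bystander: hammer lying on the bench, handle along its x
- glue: bystander: white glue bottle, 60 mm diameter, 160 mm high, origin under its centre
- filler: bystander: steel can, 70 mm diameter, 110 mm high, origin under its centre
Mind the look-alikes: they are no part of the job. What is shaped like the part that bears plate_a_mid but red is not meant.

How it is judged:
By the outcome, as a careful person would: the job done as asked, in the order asked, and still so for the second after the job is handed in, with the robot touching nothing.
It also fails if it takes over 72 s, if anything falls off the work surface, if the arm or the gripper's body presses on something with over 40 N, if the wrist force passes 120 N, or if a joint passes its speed limit or range.

## Working session

There is one attempt and no reset: what is moved stays moved. The work goes in short steps, Python scripts to look and compute and a tool call to move; the robot and the scene stay as the last step left them, time stands still between calls to the robot, and variables do not carry over. Pictures are saved under pics/ and viewed, at most 10 in all, crops included, and the job is handed in when it is done.

Besides the shell and the picture viewer there is one more tool, called after "Request:" as name(argument=value, ...), one argument or row to a line, values as JSON. jog_arm: Moves the arm, as the interface text tells. Its arguments: {"type":"object","properties":{"plan":{"type":"array","items":{"type":"array"}},"newtons":{"type":"number"}},"required":["plan"]}

```bash
mkdir -p pics; cat > h.py <<'E'
import numpy as np, cv2
from station import manip
def K(n):
    c=manip.camera_info(n); f=210/np.tan(np.radians(c['fov_y'])/2); return c,f
def cloud(n,d):
    c,f=K(n); v,u=np.mgrid[0:420,0:560].astype(float)
    x=(u-c['cx'])/f; y=(v-c['cy'])/f; X,Y=x.copy(),y.copy()
    for _ in range(10):
        s=1+c['k1']*(X*X+Y*Y); X,Y=x/s,y/s
    P=np.stack([X*d,Y*d,d,np.ones_like(d)],-1)
    W=P@np.linalg.inv(c['world_to_cam']).T
    W=W[...,:3]; W[d<=0]=np.nan; return W
def snap(n):
    p,d=manip.read_camera(n); return p,cloud(n,d)
E
python3 - <<'E'
from h import *
s=manip.state(); print(s)
for n in('top','side'):
    p,W=snap(n); np.savez(f'{n}0.npz',p=p,W=W); cv2.imwrite(f'pics/{n}0.png',cv2.resize(p[...,::-1],(784,588)))
    c=manip.camera_info(n); print(n,c['fov_y'],c['k1'],np.linalg.inv(c['world_to_cam'])[:3,3])
E
```

```text
{'time': 0.0, 'joints': array([5.93740689e+01, 5.99813445e+00, 5.52707841e+00, 8.96061428e+01,
       4.26940645e-04, 7.75283849e+01]), 'qd': array([ 0.04156521, -0.10867029, -0.05501804,  0.05414449, -0.01270909,
        0.01696732]), 'tau': array([ 2.03344818e-03, -5.56932235e+01,  5.03646076e+01,  1.70069776e-02,
       -3.09191137e-04,  2.59407130e-05]), 'ee_pos': array([0.18673985, 0.5698399 , 0.23052747]), 'tcp_rot': array([-1.79924715e+02, -1.70884031e-02,  1.61845673e+02]), 'contact_force': array([-0.82698707, -0.08132486,  0.31979713]), 'ft_torque': array([ 0.03302018, -0.00126158,  0.02861382]), 'finger_force': 0.0, 'grip_width': 0.08490722652753374}
top 42.3946903346941 -0.13397701969079115 [0.42935417 0.02040486 1.38256099]
side 52.236304569337186 -0.021453443229066164 [ 0.12426744 -0.61720917  0.72966789]
```

View pics/top0.png

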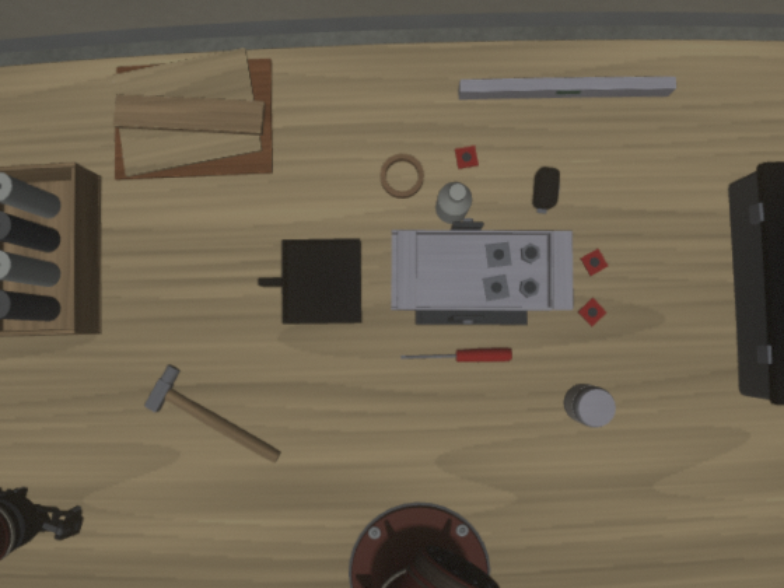

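View pics/side0.png

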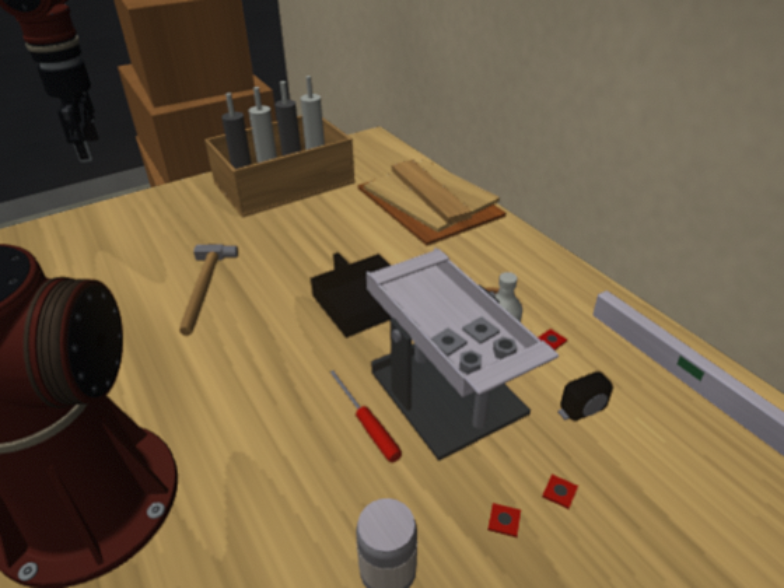

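The top view shows the tub at (321,281) with its fin at (270,282). The tray has its press bar at (404,270), its rear ledge at (562,270) and four grey fixings near (513,270). The look-alikes are three red washers at (466,157), (594,262) and (592,312), which must not be touched. There is only one black tub with a fin. The black toolbox at (760,280) and the tape measure at (546,188) aren't it.

```bash
python3 - <<'E'
from h import *
z=np.load('top0.npz'); p,W=z['p'],z['W']
def rect(m,name):
    P=W[m][:,:2].astype(np.float32)
    r=cv2.minAreaRect(P*1000); print(name,m.sum(),np.round(r[0],1),np.round(r[1],1),round(r[2],2),'z',np.round(np.nanpercentile(W[m][:,2],[5,50,95]),4))
v,u=np.mgrid[0:420,0:560]; k=560/784
def box(a,b,c,d): return (u>a*k)&(u<b*k)&(v>c*k)&(v<d*k)
g=p.astype(int).sum(-1); Z=W[...,2]
dark=g<110
rect(box(275,370,230,330)&(Z>.035)&(Z<.055),'tub rim')
rect(box(275,370,230,330)&(Z>.0)&(Z<.055)&dark,'tub all')
rect(box(250,279,265,300)&(Z>.03)&(Z<.06),'fin')
rect(box(385,580,222,318)&(Z>.165)&(Z<.19),'tray top')
rect(box(385,425,222,318)&(Z>.176)&(Z<.19),'press')
rect(box(540,580,222,318)&(Z>.176)&(Z<.19),'ledge')
rect(box(405,540,300,335)&(Z<.02)&dark,'base')
rect(box(430,490,180,226)&(Z>.03),'glue')
b=box(255,600,180,335)&(Z<.2)
cv2.imwrite('pics/crop.png',cv2.resize(p[120:245,175:425,::-1],(800,400),interpolation=cv2.INTER_CUBIC))
s=np.load('side0.npz');P=s['W'].reshape(-1,3);c=s['p'].astype(int).sum(-1).ravel()
m=(P[:,2]>.176)&(P[:,2]<.19)&(abs(P[:,0]-.5)<.2)&(abs(P[:,1])<.25)
q=P[m]; 
for nm,mm in(('press',q[:,1]>q[:,1].mean()+.05),('ledge',q[:,1]<q[:,1].mean()-.05)):
    r=cv2.minAreaRect((q[mm][:,:2]*1000).astype(np.float32)); print('side',nm,r)
m=(P[:,2]>.03)&(P[:,2]<.056)&(abs(P[:,0]-.5)<.15)&(P[:,1]>.1)&(P[:,1]<.36)&(c<130)
print(cv2.minAreaRect((P[m][:,:2]*1000).astype(np.float32)),m.sum())
E
```

```text
tub rim 449 [534.8 167.2] [148.2 150.4] 89.35 z [0.0378 0.0445 0.0502]
tub all 1933 [535.  167.9] [147.  143.4] 88.46 z [0.001  0.0053 0.0416]
fin 103 [535.9 254.1] [39.2 14.4] 88.44 z [0.0333 0.0502 0.0546]
tray top 2166 [ 534.1 -110. ] [290.7 154.1] 88.34 z [0.1694 0.1789 0.1834]
press 727 [538.7   8.5] [ 53.8 126. ] 88.24 z [0.1768 0.1804 0.184 ]
ledge 793 [ 530.7 -229.7] [ 49.4 129.5] 86.99 z [0.1766 0.1796 0.1835]
base 0 [0. 0.] [0. 0.] 0.0 z nan
glue 686 [646.9 -79.1] [93.1 58.8] 11.85 z [0.055  0.1142 0.1633]
side press ((536.5015869140625, -23.69884490966797), (107.20238494873047, 130.3156280517578), 89.08248901367188)
side ledge ((530.2808837890625, -215.20114135742188), (130.8502197265625, 69.49247741699219), 0.07749984413385391)
((515.5799560546875, 194.45379638671875), (192.864501953125, 106.34819030761719), 30.029998779296875) 469
  return np.nanmean(a, axis, out=out, keepdims=keepdims)
```

View pics/crop.png

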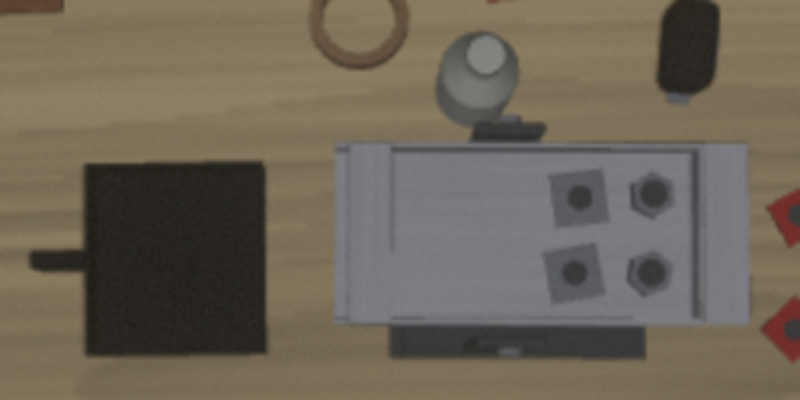

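```bash
cat >> h.py <<'E'
def ray(n,uv,z):
    c,f=K(n); A=np.array([[f,0,c['cx']],[0,f,c['cy']],[0,0,1]])
    q=np.atleast_2d(np.asarray(uv,float)); x=(q-[c['cx'],c['cy']])/f; X=x.copy()
    for _ in range(10): X=x/(1+c['k1']*(X**2).sum(1,keepdims=True))
    T=np.linalg.inv(c['world_to_cam']); D=np.c_[X,np.ones(len(X))]@T[:3,:3].T
    o=T[:3,3]; return o+D*((z-o[2])/D[:,2:])
def edge(g,u,v,axis,sign,z,n='top'):
    """subpixel edges; axis 0: scan along rows (vertical), for columns u range; z plane; returns line fit x(y) or y(x)"""
    g=cv2.GaussianBlur(g.astype(np.float32),(0,0),1); pts=[]
    if axis==0:
        for c in range(*u):
            d=np.diff(g[v[0]:v[1],c])*sign; i=int(d.argmax())
            if 0<i<len(d)-1:
                o=(d[i-1]-d[i+1])/(2*(d[i-1]-2*d[i]+d[i+1])); pts.append((c,v[0]+i+.5+o))
    else:
        for r in range(*v):
            d=np.diff(g[r,u[0]:u[1]])*sign; i=int(d.argmax())
            if 0<i<len(d)-1:
                o=(d[i-1]-d[i+1])/(2*(d[i-1]-2*d[i]+d[i+1])); pts.append((u[0]+i+.5+o,r))
    P=ray(n,pts,z)[:,:2]*1000
    a,b=(P[:,1],P[:,0]) if axis==0 else (P[:,0],P[:,1])
    m=np.ones(len(a),bool)
    for _ in range(4):
        k=np.polyfit(a[m],b[m],1); r=b-np.polyval(k,a); m=abs(r)<max(.8,2*r[m].std())
    return k,a[m].mean(),np.polyval(k,a[m].mean()),r[m].std()
E
python3 - <<'E'
from h import *
z=np.load('top0.npz'); g=z['p'].astype(float).mean(-1)
R=np.round
def E(name,*a):
    k,a0,b0,s=edge(g,*a); print(name,'slope deg',round(np.degrees(np.arctan(k[0])),2),'at',R(a0,1),'val',R(b0,1),'sd',R(s,2))
# crop px -> full: u=175+x*250/800, v=120+y/3.2
E('tub +x',(205,255),(165,178),0,-1,.045)
E('tub -x foot',(205,255),(224,238),0,1,.0)
E('tub +y',(196,210),(175,190),1,-1,.045)
E('tub -y foot',(250,266),(175,228),1,1,0)
E('fin +x',(186,198),(192,202),0,-1,.05)
E('fin -x foot',(186,198),(199,210),0,1,.0)
E('tray +x',(290,318),(158,172),0,1,.176); E('tray +x b',(345,400),(158,172),0,1,.176)
E('tray -x',(300,400),(215,228),0,-1,.16)
E('tray +y',(272,288),(170,216),1,1,.176)
E('tray -y',(400,416),(170,215),1,-1,.18)
E
cat > see.py <<'E'
E
```

```text
tub +x slope deg 0.83 at 158.8 val 609.4 sd 0.17
tub -x foot slope deg 0.99 at 167.0 val 460.1 sd 0.2
tub +y slope deg -1.07 at 582.4 val 231.5 sd 0.04
tub -y foot slope deg -1.2 at 534.1 val 92.9 sd 0.21
fin +x slope deg 0.69 at 254.5 val 543.8 sd 0.09
fin -x foot slope deg 3.21 at 263.6 val 530.3 sd 0.26
tray +x slope deg 8.81 at -21.3 val 594.3 sd 1.97
tray +x b slope deg 1.88 at -165.1 val 588.2 sd 0.12
tray -x slope deg 1.95 at -108.7 val 470.1 sd 0.26
tray +y slope deg -2.11 at 538.3 val 35.1 sd 0.26
tray -y slope deg -1.65 at 528.4 val -253.9 sd 0.55
```

Request:
jog_arm(
  plan=[
    [[43.7, -39.4, 0], [0, 0, -0.159], 0.6],
    [[43.7, -39.4, 0], [0, 0, -0.159], 0.6],
    [[43.7, -39.4, 0], [0, 0, -0.159], 0.6],
    [[43.7, -39.4, 0], [0, 0, -0.159], 0.6],
    [[43.7, -39.4, 0], [0, 0, -0.159], 0.6],
    [[43.7, -39.4, 0], [0, 0, -0.159], 0.6],
    [[43.7, -39.4, 0], [0, 0, -0.159], 0.6],
    [[43.7, -39.4, 0], [0, 0, -0.159], 0.6],
  ],
  newtons=30,
)

```text
time: 1.1
ee_pos: [0.5376, 0.2534, 0.231]
tcp_rot: [-180.0, 0.0, 88.7]
contact_force: [0.6, 0.7, -0.4]
grip_width: 0.0513
finger_force: 0.0
```

Request:
jog_arm(
  plan=[
    [[-0.5, 1, -50], [0, 0, 0], 0.6],
    [[0, 0, -50], [0, 0, 0.005], 0.6],
    [[0, 0, -50], [0, 0, 0], 0.6],
    [[0, 0, -40], [0, 0, 0], 0.6],
    [[0, 0, -20], [0, 0, 0], 0.6],
    [[0, 0, -8], [0, 0, 0], 0.6],
    [[0, 0, 0], [0, 0, 0], 0.6],
  ],
)

```text
time: 1.98
ee_pos: [0.5366, 0.2561, 0.0142]
tcp_rot: [179.9, -0.0, 89.3]
contact_force: [-0.8, -0.3, 0.8]
grip_width: 0.0512
finger_force: 0.0
```

Straddling the fin. Next I close and check.

Request:
jog_arm(
  plan=[
    [[0, 0, 0], [0, 0, 0], 0.4],
    [[0, 0, 0], [0, 0, 0], 0.2],
    [[0, 0, 0], [0, 0, 0], 0.0],
    [[0, 0, 0], [0, 0, 0], 0.0],
    [[0, 0, 0], [0, 0, 0], 0.0],
    [[0, 0, 0], [0, 0, 0], 0.0],
  ],
  newtons=30,
)

```text
time: 2.72
ee_pos: [0.5367, 0.2562, 0.0145]
tcp_rot: [179.9, -0.0, 89.3]
contact_force: [-0.8, -0.3, 5.9]
grip_width: 0.0136
finger_force: 29.7
```

```bash
python3 - <<'E'
from h import *
p,W=snap('side'); cv2.imwrite('pics/s1.png',cv2.resize(p[100:340,180:420,::-1],(600,600),interpolation=cv2.INTER_CUBIC))
E
```

```text
(no output)
```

View pics/s1.png

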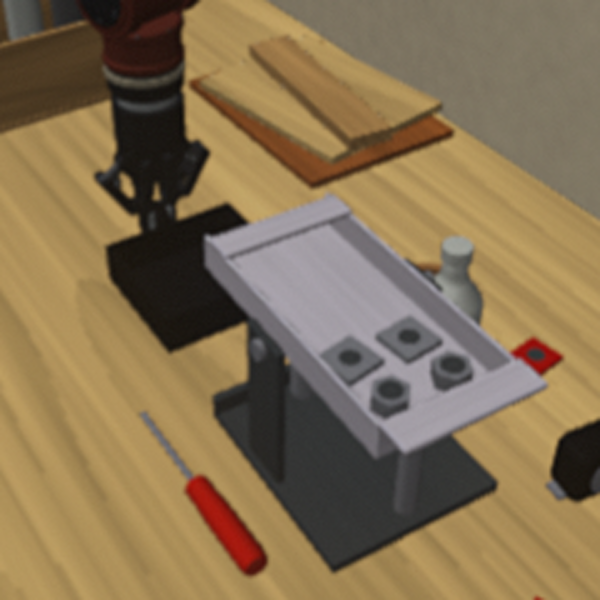

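The side crop shows the fingers on the fin at (157,215), with a grip width of 13.6 mm at 30 N. The stand's foot bar is at (235,400), facing the tub. Next I slide toward it, correcting x and yaw on the way.

Request:
jog_arm(
  plan=[
    [[0, -4, 0.4], [0, 0, 0], 0.0],
    [[1.3, -12, 0], [0, 0, -0.004], 0.0],
    [[1.3, -14, 0], [0, 0, -0.004], 0.0],
    [[1.3, -14, 0], [0, 0, -0.004], 0.0],
    [[1.3, -14, 0], [0, 0, -0.004], 0.0],
    [[1.2, -14, 0], [0, 0, 0], 0.0],
    [[0, -12, 0], [0, 0, 0], 0.0],
    [[0, -3, 0], [0, 0, 0], 0.0],
  ],
)

```text
time: 3.78
ee_pos: [0.5431, 0.1685, 0.0145]
tcp_rot: [179.9, -0.1, 88.3]
contact_force: [0.9, 5.7, 5.1]
grip_width: 0.0135
finger_force: 29.8
```

```bash
python3 - <<'E'
from h import *
p,W=snap('top'); np.savez('t1.npz',p=p,W=W); cv2.imwrite('pics/t1.png',cv2.resize(p[120:245,175:425,::-1],(800,400),interpolation=cv2.INTER_CUBIC))
print(manip.state()['ee_pos'],manip.state()['tcp_rot'],manip.state()['contact_force'])
E
```

```text
[0.54307452 0.16827934 0.01447904] [ 1.79920043e+02 -3.22210544e-02  8.82991107e+01] [0.24056073 2.13556006 6.42365791]
```

View pics/t1.png

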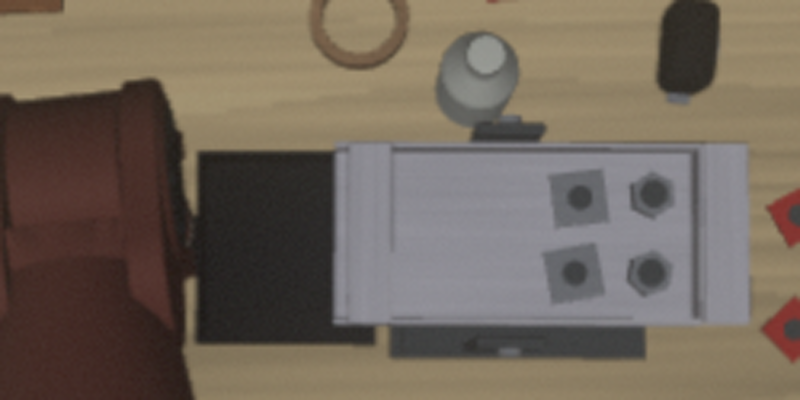

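The tub front is now under the tray's open end, with visible edges at v≈152 and v≈342 in the crop, and a gap at (380,340). Next I check its x and yaw.

```bash
python3 - <<'E'
from h import *
z=np.load('t1.npz'); g=z['p'].astype(float).mean(-1); 
def line(y): return 534.2+.0332*(y+108.7)
for nm,a in(('+x',((240,278),(160,175),0,-1,.045)),('-x',((240,288),(220,234),0,1,0.))):
    k,a0,b0,s=edge(g,*a); print(nm,np.degrees(np.arctan(k[0])),a0,b0,s,'offset from stand line',b0-line(a0))
for a in [((288,294),(222,232),1,1,0)]:
    print(edge(g,*a))
E
```

```text
+x 1.7948907519158288 86.13390277414494 616.094375162183 0.026701676850389065 offset from stand line 75.4258895900814
-x 1.851664003055307 79.67860696481057 466.5260190419319 0.143708654212593 offset from stand line -73.92815070929993
(array([-0.06514078, 37.76494735]), np.float64(466.1321986106738), np.float64(7.40073032966664), np.float64(0.1967203298722965))
```

Request:
jog_arm(
  plan=[
    [[-0.3, -3, 0], [0, 0, -0.001], 0.0],
    [[-0.3, -3, 0], [0, 0, 0], 0.0],
    [[-0.1, -2, 0], [0, 0, 0], 0.0],
    [[0, -1, 0], [0, 0, 0], 0.0],
  ],
)

```text
time: 4.32
ee_pos: [0.5423, 0.1601, 0.0145]
tcp_rot: [179.9, -0.1, 88.3]
contact_force: [-0.3, 4.0, 6.0]
grip_width: 0.0137
finger_force: 29.9
```

Request:
jog_arm(
  plan=[
    [[0, -0.6, 0], [0, 0, 0], 0.0],
    [[0, -0.6, 0], [0, 0, 0], 0.0],
  ],
)

```text
time: 4.58
ee_pos: [0.5423, 0.1589, 0.0145]
tcp_rot: [179.9, -0.1, 88.3]
contact_force: [0.1, 5.8, 5.5]
grip_width: 0.0138
finger_force: 29.9
```

Request:
jog_arm(
  plan=[
    [[0, -0.5, 0], [0, 0, 0], 0.0],
    [[0, -0.5, 0], [0, 0, 0], 0.0],
  ],
)

```text
time: 4.82
ee_pos: [0.5423, 0.158, 0.0145]
tcp_rot: [179.9, -0.1, 88.3]
contact_force: [0.4, 4.4, 5.2]
grip_width: 0.0139
finger_force: 29.9
```

Request:
jog_arm(
  plan=[
    [[0, -0.5, 0], [0, 0, 0], 0.0],
    [[0, -0.5, 0], [0, 0, 0], 0.0],
  ],
)

```text
time: 5.08
ee_pos: [0.5423, 0.1572, 0.0145]
tcp_rot: [179.9, -0.1, 88.3]
contact_force: [-0.1, 7.5, 5.4]
grip_width: 0.0138
finger_force: 29.9
```

Request:
jog_arm(
  plan=[
    [[0, -0.5, 0], [0, 0, 0], 0.0],
  ],
)

```text
time: 5.2
ee_pos: [0.5422, 0.1572, 0.0145]
tcp_rot: [179.9, -0.1, 88.3]
contact_force: [0.4, 10.3, 5.4]
grip_width: 0.0136
finger_force: 29.9
```

Request:
jog_arm(
  plan=[
    [[0, -0.5, 0], [0, 0, 0], 0.0],
  ],
)

```text
time: 5.32
ee_pos: [0.5421, 0.1571, 0.0145]
tcp_rot: [179.9, -0.2, 88.3]
contact_force: [-0.9, 12.6, 6.8]
grip_width: 0.0135
finger_force: 29.9
```

```bash
python3 - <<'E'
from h import *
p,W=snap('top'); g=p.astype(float).mean(-1); s=manip.state(); print(s['contact_force'],s['ft_torque'],s['tcp_rot'])
def line(y): return 534.2+.0332*(y+108.7)
for nm,a in(('+x',((250,278),(160,175),0,-1,.045)),('-x',((250,292),(220,234),0,1,0.))):
    k,a0,b0,s=edge(g,*a); print(nm,np.degrees(np.arctan(k[0])),a0,b0,s,'off',b0-line(a0))
E
```

```text
[-0.25405494 11.22050725  5.43802631] [1.87974341 0.23235532 0.0250583 ] [179.93348931  -0.19779667  88.33873436]
+x 1.7919797009945992 73.68757706033307 615.0040729547143 0.04350355263734976 off 74.74880539631113
-x 1.7513518810134117 61.80881014011714 465.20504447552196 0.03101173676548299 off -74.65584802112994
```

Centred within 0.1 mm and flush, with almost no yaw moment. Next I ease off, release and lift.

Request:
jog_arm(
  plan=[
    [[0, 1.0, 0], [0, 0, 0], 0.0],
    [[0, 0, 0], [0, 0, 0], 0.3],
    [[0, 0, 0], [0, 0, 0], 0.5],
    [[0, 0, 0], [0, 0, 0], 0.6],
    [[0, 0, 0], [0, 0, 0], 0.6],
    [[0, 0, 20], [0, 0, 0], 0.6],
    [[0, 10, 45], [0, 0, 0], 0.6],
    [[0, 0, 55], [0, 0, 0], 0.6],
  ],
)

```text
time: 6.38
ee_pos: [0.5411, 0.1672, 0.1357]
tcp_rot: [-180.0, -0.0, 88.3]
contact_force: [0.6, 0.2, 0.4]
grip_width: 0.0512
finger_force: 0.0
```

Request:
jog_arm(
  plan=[
    [[0, 0, 60], [0, 0, 0], 0.3],
    [[0, 0, 50], [0, 0, 0], 0.0],
    [[0, -20, 10], [0, 0, 0], 0.0],
  ],
)

```text
time: 6.75
ee_pos: [0.5431, 0.1473, 0.2595]
tcp_rot: [179.6, -0.0, 88.4]
contact_force: [0.6, 0.6, -1.4]
grip_width: -0.0002
finger_force: 0.0
```

```bash
python3 - <<'E'
from h import *
p,W=snap('top'); g=p.astype(float).mean(-1); s=manip.state(); print(s['ee_pos'],s['tcp_rot'],s['grip_width'],s['contact_force'])
def line(y): return 534.2+.0332*(y+108.7)
for nm,a in(('+x',((250,278),(160,175),0,-1,.045)),('-x',((250,292),(220,234),0,1,0.)),('-yfoot',((288,298),(222,227),1,1,0))):
    k,a0,b0,s=edge(g,*a); print(nm,np.degrees(np.arctan(k[0])),a0,b0,s,'off',b0-line(a0))
cv2.imwrite('pics/t2.png',cv2.resize(p[120:245,175:425,::-1],(800,400),interpolation=cv2.INTER_CUBIC))
E
```

```text
[0.5430064 0.1446547 0.2583862] [1.79663501e+02 4.15145638e-02 8.82827781e+01] 0.0001369522357181832 [ 0.56784786 -1.31422516  0.984435  ]
+x 1.7369856207109282 73.6877457784103 614.9968554566665 0.02907770778520462 off 74.74158229682325
-x 1.7991652711261301 61.80869893391592 465.21004876076637 0.027662066405981577 off -74.65084004383965Traceback (most recent call last):
  File "<stdin>", line 5, in <module>
  File "h.py", line 34, in edge
    P=ray(n,pts,z)[:,:2]*1000
      ~~~^^^^^^^^^
  File "h.py", line 17, in ray
    q=np.atleast_2d(np.asarray(uv,float)); x=(q-[c['cx'],c['cy']])/f; X=x.copy()
                                              ~^~~~~~~~~~~~~~~~~~
ValueError: operands could not be broadcast together with shapes (1,0) (2,)
```

The tub stayed put after release. Next I move above the press bar with the fingers shut.

Request:
jog_arm(
  plan=[
    [[-1, -20, 0], [0, 0, 0], 0.0],
    [[-1, -40, 0], [0, 0, 0], 0.0],
    [[-1, -40, 0], [0, 0, 0], 0.0],
    [[-1, -30, -20], [0, 0, 0], 0.0],
    [[0, -3, -30], [0, 0, 0], 0.0],
    [[0, 0, -15], [0, 0, 0], 0.0],
    [[0, 0, 0], [0, 0, 0], 0.0],
  ],
)

```text
time: 7.68
ee_pos: [0.5365, 0.0139, 0.1871]
tcp_rot: [-179.8, -0.0, 88.3]
contact_force: [-0.9, -0.6, 1.4]
grip_width: 0.0001
finger_force: 0.0
```

Request:
jog_arm(
  plan=[
    [[1, 0, -2], [0, 0, 0], 0.0],
    [[0.5, 0, -2], [0, 0, 0], 0.0],
    [[0, 0, -2], [0, 0, 0], 0.0],
    [[0, 0, -2], [0, 0, 0], 0.0],
    [[0, 0, -2], [0, 0, 0], 0.0],
    [[0, 0, -2], [0, 0, 0], 0.0],
  ],
)

```text
time: 8.43
ee_pos: [0.5394, 0.0144, 0.1778]
tcp_rot: [179.9, -0.1, 88.3]
contact_force: [-2.7, 5.2, 9.4]
grip_width: 0.0001
finger_force: 4.9
```

Request:
jog_arm(
  plan=[
    [[0, 0, -2], [0, 0, 0], 0.0],
    [[0, 0, -2], [0, 0, 0], 0.0],
    [[0, 0, -2], [0, 0, 0], 0.0],
    [[0, 0, -2], [0, 0, 0], 0.0],
  ],
)

```text
time: 8.93
ee_pos: [0.5397, 0.0153, 0.1701]
tcp_rot: [179.9, -0.2, 88.3]
contact_force: [-1.1, 9.1, 10.5]
grip_width: -0.0002
finger_force: 5.5
```

Request:
jog_arm(
  plan=[
    [[0, 0.8, -2], [0, 0, 0], 0.0],
    [[0, 0.6, -2], [0, 0, 0], 0.0],
    [[0, 0.5, -2], [0, 0, 0], 0.0],
    [[0, 0.4, -2], [0, 0, 0], 0.0],
    [[0, 0.3, -2], [0, 0, 0], 0.0],
  ],
)

```text
time: 9.55
ee_pos: [0.5398, 0.0169, 0.16]
tcp_rot: [179.9, -0.0, 88.3]
contact_force: [-1.3, 3.2, 8.0]
grip_width: -0.0002
finger_force: 4.4
```

Request:
jog_arm(
  plan=[
    [[0, 0.2, -1.5], [0, 0, 0], 0.0],
    [[0, 0.1, -1.5], [0, 0, 0], 0.0],
    [[0, 0, -1.5], [0, 0, 0], 0.0],
    [[0, 0, -1.5], [0, 0, 0], 0.0],
    [[0, 0, -1.5], [0, 0, 0], 0.0],
    [[0, 0, -1.5], [0, 0, 0], 0.0],
    [[0, 0, -1.5], [0, 0, 0], 0.0],
  ],
)

```text
time: 10.42
ee_pos: [0.5398, 0.0174, 0.1494]
tcp_rot: [179.9, -0.1, 88.3]
contact_force: [-1.5, 3.8, 8.2]
grip_width: 0.0
finger_force: 4.4
```

Request:
jog_arm(
  plan=[
    [[0, -0.1, -1.5], [0, 0, 0], 0.0],
    [[0, -0.1, -1.5], [0, 0, 0], 0.0],
    [[0, -0.2, -1.5], [0, 0, 0], 0.0],
    [[0, -0.2, -1.5], [0, 0, 0], 0.0],
  ],
)

```text
time: 10.92
ee_pos: [0.5398, 0.017, 0.1433]
tcp_rot: [179.9, -0.1, 88.3]
contact_force: [-1.1, 6.7, 6.9]
grip_width: -0.0
finger_force: 4.6
```

Request:
jog_arm(
  plan=[
    [[0, -0.2, -1], [0, 0, 0], 0.0],
    [[0, -0.2, -1], [0, 0, 0], 0.0],
    [[0, -0.2, -1], [0, 0, 0], 0.0],
    [[0, -0.2, -1], [0, 0, 0], 0.0],
  ],
)

```text
time: 11.42
ee_pos: [0.5397, 0.0167, 0.1392]
tcp_rot: [179.9, -0.2, 88.3]
contact_force: [-0.2, 7.4, 6.0]
grip_width: -0.0001
finger_force: 4.5
```

Request:
jog_arm(
  plan=[
    [[0, -0.2, -1], [0, 0, 0], 0.0],
    [[0, -0.2, -1], [0, 0, 0], 0.0],
    [[0, -0.2, -1], [0, 0, 0], 0.0],
  ],
)

```text
time: 11.8
ee_pos: [0.5397, 0.0159, 0.1359]
tcp_rot: [179.9, -0.1, 88.3]
contact_force: [0.0, 6.1, 3.8]
grip_width: -0.0003
finger_force: 3.0
```

Request:
jog_arm(
  plan=[
    [[0, -0.2, -1], [0, 0, 0], 0.0],
    [[0, -0.2, -1], [0, 0, 0], 0.0],
  ],
)

```text
time: 12.05
ee_pos: [0.5396, 0.0153, 0.1337]
tcp_rot: [179.9, -0.1, 88.3]
contact_force: [-0.6, 6.3, 5.2]
grip_width: 0.0001
finger_force: 3.6
```

Request:
jog_arm(
  plan=[
    [[0, -0.2, -1], [0, 0, 0], 0.0],
    [[0, -0.2, -1], [0, 0, 0], 0.0],
  ],
)

```text
time: 12.3
ee_pos: [0.5396, 0.015, 0.1319]
tcp_rot: [179.9, -0.1, 88.3]
contact_force: [0.9, 6.4, 4.0]
grip_width: -0.0002
finger_force: 3.6
```

Request:
jog_arm(
  plan=[
    [[0, -0.3, -1], [0, 0, 0], 0.0],
    [[0, -0.3, -1], [0, 0, 0], 0.0],
  ],
)

```text
time: 12.55
ee_pos: [0.5396, 0.0146, 0.1298]
tcp_rot: [179.9, -0.1, 88.3]
contact_force: [0.6, 7.5, 4.2]
grip_width: -0.0002
finger_force: 3.7
```

Request:
jog_arm(
  plan=[
    [[0, -0.3, -1], [0, 0, 0], 0.0],
    [[0, -0.3, -1], [0, 0, 0], 0.0],
  ],
)

```text
time: 12.8
ee_pos: [0.5395, 0.0141, 0.1277]
tcp_rot: [179.9, -0.2, 88.3]
contact_force: [0.9, 7.2, 4.6]
grip_width: 0.0001
finger_force: 3.8
```

Request:
jog_arm(
  plan=[
    [[0, -0.3, -1], [0, 0, 0], 0.0],
    [[0, -0.3, -1], [0, 0, 0], 0.0],
  ],
)

```text
time: 13.05
ee_pos: [0.5395, 0.0136, 0.1257]
tcp_rot: [179.9, -0.2, 88.3]
contact_force: [0.7, 8.1, 4.7]
grip_width: 0.0003
finger_force: 3.8
```

Request:
jog_arm(
  plan=[
    [[0, -0.3, -0.8], [0, 0, 0], 0.0],
    [[0, -0.3, -0.8], [0, 0, 0], 0.0],
  ],
)

```text
time: 13.3
ee_pos: [0.5395, 0.0131, 0.1241]
tcp_rot: [179.9, -0.2, 88.3]
contact_force: [0.4, 9.5, 3.3]
grip_width: -0.0002
finger_force: 3.9
```

Request:
jog_arm(
  plan=[
    [[0, 0.6, -0.6], [0, 0, 0], 0.0],
    [[0, 0.6, -0.6], [0, 0, 0], 0.0],
  ],
)

```text
time: 13.55
ee_pos: [0.5396, 0.0131, 0.123]
tcp_rot: [179.9, -0.0, 88.3]
contact_force: [-0.5, 1.7, 5.6]
grip_width: 0.0
finger_force: 2.8
```

```bash
python3 - <<'E'
from h import *
p,W=snap('side'); cv2.imwrite('pics/s2.png',cv2.resize(p[100:340,180:420,::-1],(600,600),interpolation=cv2.INTER_CUBIC))
E
```

```text
(no output)
```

View pics/s2.png

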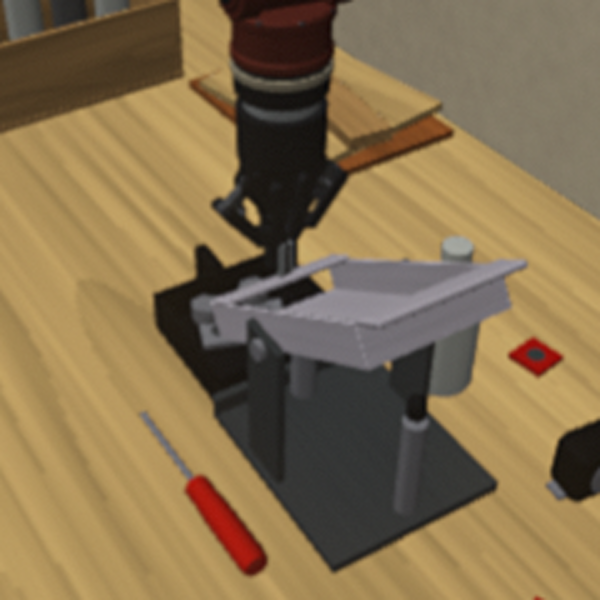

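The side crop shows the tray tipped, with the fingers on the press bar at (288,265). Fixings can be seen at the lip near (205,305). The stop isn't reached yet.

Request:
jog_arm(
  plan=[
    [[0, 0, -0.8], [0, 0, 0], 0.0],
    [[0, 0, -0.8], [0, 0, 0], 0.0],
  ],
)

```text
time: 13.85
ee_pos: [0.5396, 0.0127, 0.1214]
tcp_rot: [179.9, 0.0, 88.3]
contact_force: [-0.6, 1.0, 5.3]
grip_width: 0.0001
finger_force: 2.7
```

Request:
jog_arm(
  plan=[
    [[0, 0, -0.8], [0, 0, 0], 0.0],
    [[0, 0, -0.8], [0, 0, 0], 0.0],
  ],
)

```text
time: 14.1
ee_pos: [0.5396, 0.0123, 0.1199]
tcp_rot: [179.9, 0.0, 88.3]
contact_force: [-1.6, 0.1, 4.9]
grip_width: 0.0002
finger_force: 2.4
```

Request:
jog_arm(
  plan=[
    [[0, 0, -0.8], [0, 0, 0], 0.0],
    [[0, 0, -0.8], [0, 0, 0], 0.0],
  ],
)

```text
time: 14.35
ee_pos: [0.5397, 0.0123, 0.1184]
tcp_rot: [179.9, 0.1, 88.3]
contact_force: [-0.7, -0.0, 5.7]
grip_width: 0.0002
finger_force: 2.4
```

Request:
jog_arm(
  plan=[
    [[0, 0, -0.8], [0, 0, 0], 0.0],
    [[0, 0, -0.8], [0, 0, 0], 0.0],
  ],
)

```text
time: 14.6
ee_pos: [0.5398, 0.0123, 0.1172]
tcp_rot: [179.9, 0.1, 88.3]
contact_force: [-1.9, 1.3, 11.7]
grip_width: -0.0001
finger_force: 4.6
```

Request:
jog_arm(
  plan=[
    [[0, 0, -0.8], [0, 0, 0], 0.0],
    [[0, 0, -0.8], [0, 0, 0], 0.0],
  ],
)

```text
time: 14.85
ee_pos: [0.5401, 0.0123, 0.1163]
tcp_rot: [179.9, 0.0, 88.3]
contact_force: [-3.5, 2.8, 15.0]
grip_width: -0.0001
finger_force: 6.9
```

Request:
jog_arm(
  plan=[
    [[0, 0, -0.7], [0, 0, 0], 0.0],
    [[0, 0, -0.7], [0, 0, 0], 0.0],
  ],
)

```text
time: 15.1
ee_pos: [0.5403, 0.0124, 0.1156]
tcp_rot: [179.8, 0.0, 88.3]
contact_force: [-6.4, 2.9, 20.7]
grip_width: -0.0001
finger_force: 8.8
```

Request:
jog_arm(
  plan=[
    [[0, 0, -0.7], [0, 0, 0], 0.0],
    [[0, 0, -0.7], [0, 0, 0], 0.0],
  ],
)

```text
time: 15.35
ee_pos: [0.5405, 0.0125, 0.1148]
tcp_rot: [179.8, 0.0, 88.3]
contact_force: [-5.4, 3.7, 24.7]
grip_width: -0.0
finger_force: 10.8
```

The force reached the 25 N limit, so I back off to about 15 N and hold.

Request:
jog_arm(
  plan=[
    [[0, 0, 2.6], [0, 0, 0], 0.0],
    [[0, 0, 0], [0, 0, 0], 0.0],
  ],
)

```text
time: 15.6
ee_pos: [0.5403, 0.0128, 0.1158]
tcp_rot: [179.8, -0.0, 88.3]
contact_force: [-0.8, 3.7, 9.8]
grip_width: 0.0
finger_force: 5.1
```

Request:
jog_arm(
  plan=[
    [[0, 0, -0.9], [0, 0, 0], 0.0],
    [[0, 0, 0], [0, 0, 0], 0.0],
  ],
)

```text
time: 15.85
ee_pos: [0.5404, 0.0127, 0.1155]
tcp_rot: [179.8, 0.0, 88.3]
contact_force: [-1.7, 3.3, 14.7]
grip_width: 0.0001
finger_force: 6.8
```

Request:
jog_arm(
  plan=[
    [[0, 0, -0.3], [0, 0, 0], 0.0],
    [[0, 0, 0], [0, 0, 0], 0.0],
  ],
)

```text
time: 16.1
ee_pos: [0.5404, 0.0127, 0.1154]
tcp_rot: [179.8, 0.0, 88.3]
contact_force: [-2.5, 3.1, 16.5]
grip_width: -0.0
finger_force: 7.6
```

Request:
jog_arm(
  plan=[
    [[0, 0, 0.2], [0, 0, 0], 0.0],
    [[0, 0, 0], [0, 0, 0], 0.0],
    [[0, 0, 0], [0, 0, 0], 0.0],
    [[0, 0, 0], [0, 0, 0], 0.0],
    [[0, 0, 0], [0, 0, 0], 0.0],
    [[0, 0, 0], [0, 0, 0], 0.0],
    [[0, 0, 0], [0, 0, 0], 0.0],
    [[0, 0, 0], [0, 0, 0], 0.0],
  ],
)

```text
time: 17.1
ee_pos: [0.5404, 0.0127, 0.1154]
tcp_rot: [179.8, 0.0, 88.3]
contact_force: [-2.4, 2.9, 14.8]
grip_width: 0.0001
finger_force: 7.0
```

Request:
jog_arm(
  plan=[
    [[0, 0, 0], [0, 0, 0], 0.0],
    [[0, 0, 0], [0, 0, 0], 0.0],
  ],
)

```text
time: 17.35
ee_pos: [0.5404, 0.0127, 0.1154]
tcp_rot: [179.8, 0.0, 88.3]
contact_force: [-3.1, 3.7, 14.9]
grip_width: -0.0004
finger_force: 7.0
```

Request:
jog_arm(
  plan=[
    [[0, 0, 5], [0, 0, 0], 0.0],
    [[0, 4, 15], [0, 0, 0], 0.0],
    [[0, 10, 40], [0, 0, 0], 0.0],
    [[0, 0, 60], [0, 0, 0], 0.0],
    [[0, 0, 60], [0, 0, 0], 0.0],
    [[0, 0, 40], [0, 0, 0], 0.0],
  ],
)

```text
time: 18.1
ee_pos: [0.5393, 0.0267, 0.3369]
tcp_rot: [179.8, 0.0, 88.3]
contact_force: [-0.3, 0.1, 0.6]
grip_width: -0.0
finger_force: 0.0
```

```bash
python3 - <<'E'
from h import *
print(manip.state()['ee_pos'])
p,W=snap('side'); a=cv2.resize(p[150:300,200:420,::-1],(800,545),interpolation=cv2.INTER_CUBIC); cv2.imwrite('pics/s3.png',a)
P=W.reshape(-1,3);m=(P[:,2]>.17)&(P[:,2]<.32)&(P[:,0]>.46)&(P[:,0]<.61)&(P[:,1]<-.12)&(P[:,1]>-.28)
q=P[m]; print(m.sum(), q[:,2].max()); t=q[q[:,2]>q[:,2].max()-.03]; print(np.median(t,0))
E
```

```text
[0.5393334  0.02674055 0.33693205]
1866 0.2734605728739288
[ 0.51941496 -0.20347885  0.26767226]
```

View pics/s3.png

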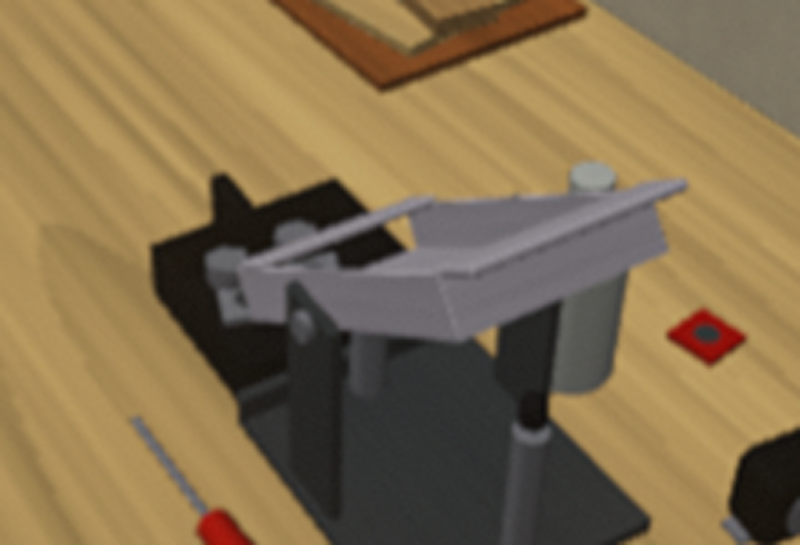

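In the side crop the tray is tipped with its rear ledge up at (580,225). The fixings lie in the tub in two groups, at (228,270) and (300,240). The measured ledge height of 0.268 m matches θ≈0.68.

Request:
jog_arm(
  plan=[
    [[-1, -25, -3], [0, 0, 0], 0.0],
    [[-1, -40, -5], [0, 0, 0], 0.0],
    [[-2, -40, -5], [0, 0, 0], 0.0],
    [[-2, -40, -5], [0, 0, 0], 0.0],
    [[-1, -35, -5], [0, 0, 0], 0.0],
    [[0, -20, -8], [0, 0, 0], 0.0],
    [[0, -4, -10], [0, 0, 0], 0.0],
    [[0, 0, 0], [0, 0, 0], 0.0],
  ],
)

```text
time: 19.15
ee_pos: [0.5319, -0.1764, 0.2912]
tcp_rot: [-179.9, -0.1, 88.3]
contact_force: [-0.2, 0.3, 0.7]
grip_width: 0.0001
finger_force: 0.0
```

```bash
python3 - <<'E'
from h import *
print(manip.state()['ee_pos'],manip.state()['tcp_rot'])
for t in np.arange(.68,-.01,-.04):
    c,s=np.cos(t),np.sin(t); print(round(t,2),np.round([-89.3-152*c+30*s+11,150+30*c+152*s],1))
p,W=snap('top'); np.savez('t3.npz',p=p,W=W); cv2.imwrite('pics/t3.png',cv2.resize(p[120:245,175:425,::-1],(800,400),interpolation=cv2.INTER_CUBIC))
E
```

```text
[ 0.53192128 -0.1763922   0.29117367] [-1.79919837e+02 -6.44359049e-02  8.82985984e+01]
0.68 [-177.6  268.9]
0.64 [-182.3  264.8]
0.6 [-186.8  260.6]
0.56 [-191.1  256.2]
0.52 [-195.3  251.6]
0.48 [-199.3  246.8]
0.44 [-203.   241.9]
0.4 [-206.6  236.8]
0.36 [-210.   231.6]
0.32 [-213.1  226.3]
0.28 [-216.1  220.8]
0.24 [-218.8  215.3]
0.2 [-221.3  209.6]
0.16 [-223.6  203.8]
0.12 [-225.6  198. ]
0.08 [-227.4  192.1]
0.04 [-229.   186.1]
-0.0 [-230.3  180. ]
```

View pics/t3.png

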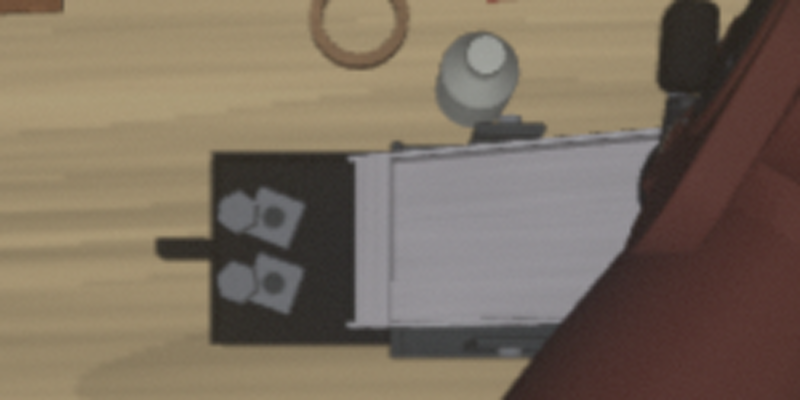

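The top crop shows all four fixings in the tub, with nuts at (237,212) and (237,283) and plates at (277,217) and (277,283). Next I lower the rear ledge along its arc.

Request:
jog_arm(
  plan=[
    [[0, -0.5, -10], [0, 0, 0], 0.0],
    [[0, -0.5, -7], [0, 0, 0], 0.0],
    [[0, 0, -3], [0, 0, 0], 0.0],
    [[0, 0, 0], [0, 0, 0], 0.0],
  ],
)

```text
time: 19.7
ee_pos: [0.5321, -0.1781, 0.272]
tcp_rot: [-180.0, -0.0, 88.3]
contact_force: [-0.1, 0.4, 0.6]
grip_width: -0.0004
finger_force: 0.0
```

Request:
jog_arm(
  plan=[
    [[0, 0, -2], [0, 0, 0], 0.0],
    [[-0.1, -2.2, -2], [0, 0, 0], 0.0],
    [[-0.1, -2.2, -2], [0, 0, 0], 0.0],
    [[-0.1, -2.2, -2], [0, 0, 0], 0.0],
  ],
)

```text
time: 20.2
ee_pos: [0.5319, -0.1851, 0.2641]
tcp_rot: [180.0, -0.0, 88.3]
contact_force: [0.2, -0.2, 0.2]
grip_width: 0.0001
finger_force: 0.0
```

Request:
jog_arm(
  plan=[
    [[0, 0, -2], [0, 0, 0], 0.0],
    [[0, 0, -2], [0, 0, 0], 0.0],
    [[-0.1, -1.8, -2], [0, 0, 0], 0.0],
  ],
)

```text
time: 20.58
ee_pos: [0.5319, -0.1866, 0.2584]
tcp_rot: [180.0, -0.0, 88.3]
contact_force: [-0.7, 1.4, 1.9]
grip_width: 0.0001
finger_force: 1.5
```

Request:
jog_arm(
  plan=[
    [[-0.1, -1.9, -2], [0, 0, 0], 0.0],
    [[-0.1, -1.9, -2], [0, 0, 0], 0.0],
    [[-0.1, -1.9, -2], [0, 0, 0], 0.0],
  ],
)

```text
time: 20.95
ee_pos: [0.5316, -0.1926, 0.2522]
tcp_rot: [180.0, 0.0, 88.3]
contact_force: [0.2, 1.5, 3.5]
grip_width: -0.0001
finger_force: 1.6
```

Request:
jog_arm(
  plan=[
    [[-0.1, -2.1, -2.4], [0, 0, 0], 0.0],
    [[-0.1, -2.1, -2.4], [0, 0, 0], 0.0],
    [[-0.1, -2, -2.4], [0, 0, 0], 0.0],
    [[0, -1.9, -2.4], [0, 0, 0], 0.0],
    [[-0.1, -1.8, -2.4], [0, 0, 0], 0.0],
    [[0, -1.6, -2.4], [0, 0, 0], 0.0],
  ],
)

```text
time: 21.7
ee_pos: [0.5311, -0.2041, 0.2377]
tcp_rot: [180.0, 0.0, 88.3]
contact_force: [0.4, -1.1, 4.3]
grip_width: 0.0001
finger_force: 1.7
```

Request:
jog_arm(
  plan=[
    [[-0.1, -1.5, -2.4], [0, 0, 0], 0.0],
    [[0, -1.4, -2.4], [0, 0, 0], 0.0],
    [[-0.1, -1.4, -2.4], [0, 0, 0], 0.0],
    [[0, -1.3, -2.4], [0, 0, 0], 0.0],
    [[-0.1, -1.3, -2.4], [0, 0, 0], 0.0],
    [[0, -1.2, -2.4], [0, 0, 0], 0.0],
  ],
)

```text
time: 22.45
ee_pos: [0.5308, -0.2122, 0.2233]
tcp_rot: [180.0, 0.0, 88.3]
contact_force: [-0.9, -1.7, 4.0]
grip_width: 0.0002
finger_force: 1.7
```

Request:
jog_arm(
  plan=[
    [[-0.1, -1.1, -2.4], [0, 0, 0], 0.0],
    [[0, -1.1, -2.4], [0, 0, 0], 0.0],
    [[-0.1, -1, -2.4], [0, 0, 0], 0.0],
    [[0, -0.9, -2.4], [0, 0, 0], 0.0],
  ],
)

```text
time: 22.95
ee_pos: [0.5306, -0.2162, 0.2137]
tcp_rot: [180.0, 0.0, 88.3]
contact_force: [-0.1, -0.9, 4.0]
grip_width: 0.0002
finger_force: 1.7
```

Request:
jog_arm(
  plan=[
    [[0, -1, -2.4], [0, 0, 0], 0.0],
    [[0, -1, -2.4], [0, 0, 0], 0.0],
    [[-0.1, -0.9, -2.4], [0, 0, 0], 0.0],
    [[0, -0.9, -2.4], [0, 0, 0], 0.0],
  ],
)

```text
time: 23.45
ee_pos: [0.5305, -0.22, 0.2041]
tcp_rot: [180.0, 0.0, 88.3]
contact_force: [-0.1, -1.3, 4.0]
grip_width: 0.0002
finger_force: 1.7
```

Request:
jog_arm(
  plan=[
    [[0, -0.8, -2.2], [0, 0, 0], 0.0],
    [[0, -0.7, -2.2], [0, 0, 0], 0.0],
    [[0, -0.7, -2], [0, 0, 0], 0.0],
    [[0, -0.6, -2], [0, 0, 0], 0.0],
  ],
)

```text
time: 23.95
ee_pos: [0.5305, -0.2228, 0.1957]
tcp_rot: [180.0, 0.0, 88.3]
contact_force: [-0.2, -1.5, 3.4]
grip_width: -0.0001
finger_force: 1.6
```

Request:
jog_arm(
  plan=[
    [[0, -0.5, -2], [0, 0, 0], 0.0],
    [[0, -0.5, -2], [0, 0, 0], 0.0],
    [[0, -0.5, -2], [0, 0, 0], 0.0],
  ],
)

```text
time: 24.32
ee_pos: [0.5305, -0.2243, 0.1897]
tcp_rot: [180.0, 0.0, 88.3]
contact_force: [-0.6, -3.0, 3.2]
grip_width: 0.0001
finger_force: 1.7
```

Request:
jog_arm(
  plan=[
    [[0, -0.5, -1.5], [0, 0, 0], 0.0],
    [[0, -0.5, -1.5], [0, 0, 0], 0.0],
    [[0, -0.5, -1.5], [0, 0, 0], 0.0],
  ],
)

```text
time: 24.7
ee_pos: [0.5305, -0.2256, 0.1851]
tcp_rot: [-180.0, -0.0, 88.3]
contact_force: [-0.4, 0.0, 3.7]
grip_width: -0.0001
finger_force: 1.5
```

Request:
jog_arm(
  plan=[
    [[0, -0.4, -1], [0, 0, 0], 0.0],
    [[0, -0.4, -1], [0, 0, 0], 0.0],
  ],
)

```text
time: 24.95
ee_pos: [0.5305, -0.2261, 0.1831]
tcp_rot: [-180.0, -0.0, 88.3]
contact_force: [-0.6, 1.5, 2.4]
grip_width: 0.0002
finger_force: 1.2
```

Request:
jog_arm(
  plan=[
    [[0, -0.2, -0.8], [0, 0, 0], 0.0],
    [[0, -0.2, -0.8], [0, 0, 0], 0.0],
  ],
)

```text
time: 25.2
ee_pos: [0.5305, -0.2267, 0.1816]
tcp_rot: [-180.0, -0.0, 88.3]
contact_force: [-0.2, 1.1, 3.0]
grip_width: -0.0004
finger_force: 1.2
```

Request:
jog_arm(
  plan=[
    [[0, -0.1, -0.7], [0, 0, 0], 0.0],
    [[0, -0.1, -0.7], [0, 0, 0], 0.0],
  ],
)

```text
time: 25.45
ee_pos: [0.5305, -0.2271, 0.1803]
tcp_rot: [180.0, -0.0, 88.3]
contact_force: [-0.6, 1.8, 2.6]
grip_width: -0.0001
finger_force: 1.3
```

Request:
jog_arm(
  plan=[
    [[0, 0, -0.6], [0, 0, 0], 0.0],
    [[0, 0, -0.6], [0, 0, 0], 0.0],
  ],
)

```text
time: 25.7
ee_pos: [0.5305, -0.2273, 0.1793]
tcp_rot: [180.0, 0.0, 88.3]
contact_force: [-1.2, 0.7, 4.1]
grip_width: -0.0004
finger_force: 2.0
```

Request:
jog_arm(
  plan=[
    [[0, 0, -0.6], [0, 0, 0], 0.0],
    [[0, 0, -0.6], [0, 0, 0], 0.0],
  ],
)

```text
time: 25.95
ee_pos: [0.5306, -0.2275, 0.1784]
tcp_rot: [180.0, 0.1, 88.3]
contact_force: [-3.3, 0.2, 6.9]
grip_width: -0.0001
finger_force: 3.2
```

Request:
jog_arm(
  plan=[
    [[0, 0, -0.5], [0, 0, 0], 0.0],
    [[0, 0, 0], [0, 0, 0], 0.0],
  ],
)

```text
time: 26.2
ee_pos: [0.5306, -0.2275, 0.178]
tcp_rot: [180.0, 0.1, 88.3]
contact_force: [-2.4, 0.5, 6.4]
grip_width: 0.0
finger_force: 3.2
```

The tray is bearing on its rest. Next I retreat and check.

Request:
jog_arm(
  plan=[
    [[0, 0, 5], [0, 0, 0], 0.0],
    [[0, 0, 25], [0, 0, 0], 0.0],
    [[0, 0, 50], [0, 0, 0], 0.0],
    [[0, -20, 40], [0, 0, 0], 0.0],
    [[0, -50, 0], [0, 0, 0], 0.0],
    [[0, -50, 0], [0, 0, 0], 0.0],
    [[0, -50, 0], [0, 0, 0], 0.0],
    [[0, 0, 0], [0, 0, 0], 0.0],
  ],
)

```text
time: 27.2
ee_pos: [0.5295, -0.4003, 0.2951]
tcp_rot: [-179.9, -0.1, 88.1]
contact_force: [-0.2, 0.5, -0.6]
grip_width: 0.0001
finger_force: 0.0
```

```bash
python3 - <<'E'
from h import *
p,W=snap('top'); cv2.imwrite('pics/t4.png',cv2.resize(p[...,::-1],(784,588)))
g=p.astype(float).mean(-1); print(manip.state()['ee_pos'],manip.state()['contact_force'])
def line(y): return 534.2+.0332*(y+108.7)
for nm,a in(('+x',((250,278),(160,175),0,-1,.045)),('-x',((250,292),(220,234),0,1,0.))):
    k,a0,b0,s=edge(g,*a); print(nm,np.degrees(np.arctan(k[0])),b0-line(a0))
q,S=snap('side'); W0=np.load('side0.npz')['W']; T0=np.load('top0.npz')['W']
X,Y=W0[...,0],W0[...,1]
for nm,lo,hi in(('press',-.005,.025),('ledge',-.25,-.225)):
    for A in(W0,S,T0,W):
        m=(A[...,0]>.48)&(A[...,0]<.59)&(A[...,1]>lo)&(A[...,1]<hi)&(A[...,2]>.165)&(A[...,2]<.2)
        print(nm,m.sum(),np.median(A[m][:,2]).round(4))
E
```

```text
[ 0.52996509 -0.3984316   0.29595977] [-0.25569021  0.75945021  0.38082234]
+x 1.7209768094770974 74.8218170780276
-x 1.7461376996317695 -74.70626943471422
press 387 0.1809
press 379 0.1823
press 622 0.1803
press 630 0.1816
ledge 568 0.1811
ledge 572 0.179
ledge 542 0.1797
ledge 534 0.1776
```

View pics/t4.png

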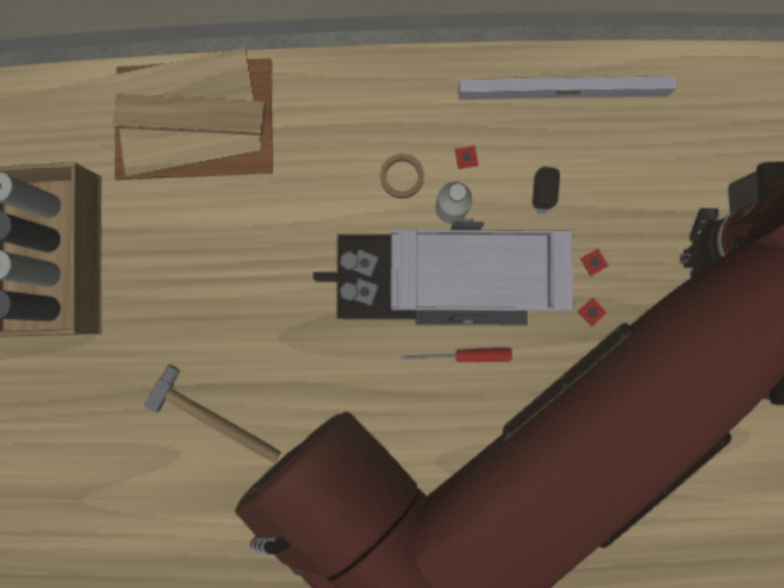

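The final top view shows the tray level to within about 0.8° and bearing on its rest. All four fixings are in the tub at (358,277), the tub is still home and centred, and the bystanders haven't moved. The arm is clear, so I hand in.

```bash
python3 -c "
from station import manip
print(manip.sign_off())"
```

```text
the job is handed in; nothing more can be done
None
```

The job is handed in at about 27 s: the tub is home and centred, all four fixings are in it, and the tray is back on its rest about 0.8° past level; the press force briefly read 24.7 N vertical (about 25.6 N counting sideways force, against the 25 N limit) before the one-second hold at about 15 N.

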